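# Sort the cut glass into its batch trays

## Task

Four freshly cut amber glass pieces stand mixed on the bench in front of you: two tall tumblers, a round candle globe and a square dish. Sort them into the three wooden batch trays behind them: stand each one upright in a free compartment of the tray that already holds a piece of its own kind. It is glass, so set each piece down gently without dropping it or tipping it over, and do not disturb the pieces that are already in the trays.

Things in the scene. Friction and masses are not known exactly. Their poses are not given: they have to be found in the camera images.
- tumbler_a: Loose clear amber glass tumbler with cuts up its side, round, open top, 92 mm tall, 51 mm across the base widening evenly to 56 mm at the rim, wall 4 mm, 190 g. Origin: centre of the base; z up its axis. Stands upright on the bench, any yaw.
- tumbler_b: The second loose tumbler, exactly like tumbler_a (92 mm tall, 51 to 56 mm across).
- globe: Loose squat round amber glass candle globe with curved cuts, 58 mm tall, widest (60 mm) from 24 to 36 mm up, 38 mm across the base, 36 mm across the open mouth, 160 g. Origin: centre of the base; z up its axis. Stands upright on the bench, any yaw.
- dish: Loose low square amber glass dish with crossed cuts on its straight sides, 54 by 54 mm, 40 mm tall, open top, wall 8 mm, 170 g. Origin: centre of the base; x and y square to its sides, z up. Stands upright on the bench, at any yaw.
- tumbler_tray: Shallow plywood tray, fixed, 92 (x) by 252 (y) by 18 mm, walls 6 mm, black rubber floor at z 6 mm; two dividers (6 mm thick, top at z 16 mm) make three compartments, each 80 (x) by 76 (y) mm, centred at y -82, 0 and +82 mm. Origin: centre of the underside; x across, y along, z up. Holds a tumbler in its middle compartment; both end ones are free.
- globe_tray: Tray exactly like tumbler_tray. This one holds a candle globe in its +y end compartment; the middle and -y ones are free.
- dish_tray: Tray exactly like tumbler_tray. This one holds a square dish in its -y end compartment; the middle and +y ones are free.
- tumbler_in_tray: The tumbler already standing in the middle of tumbler_tray, loose, same shape as tumbler_a.
- globe_in_tray: The candle globe already standing in globe_tray, loose, same shape as globe.
- dish_in_tray: The square dish already standing in dish_tray, loose, same shape as dish, roughly square to the tray.
Things that resemble listed ones, but are neither listed nor needed, are in the scene too. What is shaped like the dish but black is not meant.

How it is judged:
At the end, for the whole second after the job is handed in: Tumblers, globe and dish stand in the tray of their kind: base on its floor (2 to 10 mm above its underside), centre within 28 mm of its long centre line and 112 mm of its middle, upright within 0.1 rad, under 20 mm/s; so do the three pieces that were there before (x of tumbler_a in the frame of tumbler_tray between -0.028 and 0.028 m and y of tumbler_a in the frame of tumbler_tray between -0.112 and 0.112 m and z of tumbler_a in the frame of tumbler_tray between 0.002 and 0.01 m and angle between each of tumbler_a, tumbler_b, globe, dish, tumbler_in_tray, globe_in_tray, dish_in_tray's own z axis and vertical below 0.1 rad and linear speed of each of tumbler_a, tumbler_b, globe, dish, tumbler_in_tray, globe_in_tray, dish_in_tray below 0.02 m/s and x of tumbler_b in the frame of tumbler_tray between -0.028 and 0.028 m and y of tumbler_b in the frame of tumbler_tray between -0.112 and 0.112 m and z of tumbler_b in the frame of tumbler_tray between 0.002 and 0.01 m and x of globe in the frame of globe_tray between -0.028 and 0.028 m and y of globe in the frame of globe_tray between -0.112 and 0.112 m and z of globe in the frame of globe_tray between 0.002 and 0.01 m and x of dish in the frame of dish_tray between -0.028 and 0.028 m and y of dish in the frame of dish_tray between -0.112 and 0.112 m and z of dish in the frame of dish_tray between 0.002 and 0.01 m and x of tumbler_in_tray in the frame of tumbler_tray between -0.028 and 0.028 m and y of tumbler_in_tray in the frame of tumbler_tray between -0.112 and 0.112 m and z of tumbler_in_tray in the frame of tumbler_tray between 0.002 and 0.01 m and x of globe_in_tray in the frame of globe_tray between -0.028 and 0.028 m and y of globe_in_tray in the frame of globe_tray between -0.112 and 0.112 m and z of globe_in_tray in the frame of globe_tray between 0.002 and 0.01 m and x of dish_in_tray in the frame of dish_tray between -0.028 and 0.028 m and y of dish_in_tray in the frame of dish_tray between -0.112 and 0.112 m and z of dish_in_tray in the frame of dish_tray between 0.002 and 0.01 m); the robot touches nothing.
It fails at once if a glass piece (loose or already in a tray) is tipped past 35 degrees or knocked over (angle between any of tumbler_a, tumbler_b, globe, dish, tumbler_in_tray, globe_in_tray, dish_in_tray's own z axis and vertical above 0.61 rad).
It fails at once if a glass piece is dropped or thrown: it moves faster than 0.65 m/s (a free fall of about 20 mm) with the fingers off it ((linear speed of tumbler_a above 0.65 m/s and contact force between the fingers and tumbler_a below 0.01 N) or (linear speed of tumbler_b above 0.65 m/s and contact force between the fingers and tumbler_b below 0.01 N) or (linear speed of globe above 0.65 m/s and contact force between the fingers and globe below 0.01 N) or (linear speed of dish above 0.65 m/s and contact force between the fingers and dish below 0.01 N) or (linear speed of tumbler_in_tray above 0.65 m/s and contact force between the fingers and tumbler_in_tray below 0.01 N) or (linear speed of globe_in_tray above 0.65 m/s and contact force between the fingers and globe_in_tray below 0.01 N) or (linear speed of dish_in_tray above 0.65 m/s and contact force between the fingers and dish_in_tray below 0.01 N)).
It fails at once if a piece that was already in a tray is moved more than 20 mm (distance of any of tumbler_in_tray, globe_in_tray, dish_in_tray from where it was at the start of the episode above 0.02 m).
It also fails if it takes over 96 s, if anything falls off the work surface, if the arm or the gripper's body presses on something with over 40 N, if the wrist force passes 120 N, or if a joint passes its speed limit or range.

## Robot

A 6-joint arm with a two-finger parallel gripper is mounted at the origin on the work surface. World frame = base frame: x ahead of the robot, y to its left, z up, the work surface at z = 0. Lengths are in m, angles in rad, forces in N, time in s.
With the tool pointing down it reaches from about 0.4 to 0.925 m from the base axis. Payload 3.4 kg.
Tool frame: the origin (TCP) lies midway between the tips of the shut fingers; the grasp point (between the pads) lies 19 mm behind it; z points along the fingers, y is the line along which they close (so a half turn about z gives the same grasp; the last joint's range is limited). The gripper opens to 85 mm and grips with 20 to 120 N. Pads are 22 mm wide; open, the fingers measure 114 mm over their backs; the gripper's body (76 mm by 85 mm) begins 54 mm behind the grasp point. The pads swing forward as they close: fully open they stand 13 mm farther back than shut.
Start: joints at [-1.421, 0.307, 1.506, -0, 1.328, -0.073], TCP at [0.127, -0.561, 0.231] pointing down, gripper open.
Joint ranges: [-3.12, 3.12], [-1.05, 2.28], [0.14, 2.33], [-1.42, 4.57], [0.1, 2.73], [-2.68, 2.68]. Speed limits (rad/s): [2.57, 2.57, 3.14, 3.14, 3.14, 3.14].

## Interface

Orientations are given as a 3x3 rotation matrix whose columns are the frame's x, y, z axes.
In Python, from rig import bot, kinematics, get_image, calibration, job gives the robot as it stands. Calls block until the motion is done:
- bot.move_to(position, orientation): joint-space move of the TCP to a pose.
- bot.movel(position, rot=None, speed=0.15): straight line of the TCP; rot=None keeps the orientation; speed is the mean speed in m/s.
- bot.move_joints(angles): joint-space move.
- bot.move_gripper(opening, effort=None): finger opening in m; effort is the grip in N (None keeps the last); returns when the fingers have stopped.
- bot.dwell(seconds).
- kinematics.inverse_kinematics(position, orientation): joint angles nearest the present ones, or None.
- get_image(name): name is "side" or "top" or "wrist"; returns the picture (400x640x3 uint8, red, green, blue); there is no depth.
- calibration(name): a dict with "K" (3x3 intrinsics, pixels), "extrinsics" (4x4, takes a point from world to camera coordinates). Camera axes: x right, y down, z forward; pixel columns grow to the right and rows downward; lengths in m; the calibration is good to about 2 mm. A picture is of the moment at which its call begins: read the wrist's pose just before it. calibration takes no time and is no camera call; for the wrist camera it gives the pose at the moment of the call.
A pose or a line that the arm cannot do raises bot.Unreachable and nothing moves.
- job.hand_in(): hands the job in; it is judged then, once.
Readings, each from a call of its own:
- bot.get_t(): time.
- bot.get_q(): joint angles.
- bot.get_dq(): joint speeds.
- bot.get_tau(): joint torques, N m.
- bot.get_position(): TCP position.
- bot.get_ee_rot(): TCP orientation.
- bot.get_force(): force on the tool from outside, world axes, zero at the start.
- bot.get_ft_torque(): the same for the moment, N m.
- bot.get_opening(): finger opening in m.
- bot.get_gripper_force(): force on a finger pad.
Only numpy, scipy, OpenCV 4.12 (cv2) and the standard library are available. Lean on these libraries where they do the work, as an engineer would, in place of code of your own. Each camera call takes 0.05 s, during which the arm holds its last target. There are 200 camera calls.

## Working session

There is one attempt and no reset: what is moved stays moved. The work goes in short steps, each a Python script; the robot and the scene stay as the last script left them, time stands still between calls to the robot, and variables do not carry over. Pictures are saved under pics/ and viewed, at most 14 in all, crops included, and the job is handed in when it is done.

```bash
mkdir -p pics
python3 - <<'E'
from rig import bot,get_image,calibration
import cv2
for n in("top","side"):
    cv2.imwrite(f"pics/{n}0.png",get_image(n)[:,:,::-1]); c=calibration(n); print(n,c["K"],c["extrinsics"])
print(bot.get_t())
E
```

```text
top [[386.47585731   0.         319.5720261 ]
 [  0.         386.47585731 199.17589022]
 [  0.           0.           1.        ]] [[-0.02805143 -0.99932033 -0.02391647  0.00664433]
 [-0.9919753   0.03078007 -0.12262787  0.48731481]
 [ 0.12328067  0.02028466 -0.99216451  0.84132918]
 [ 0.          0.          0.          1.        ]]
side [[365.10792574   0.         318.68811502]
 [  0.         365.10792574 199.46501774]
 [  0.           0.           1.        ]] [[ 0.99595601 -0.0888051   0.01361193 -0.51812641]
 [-0.04766766 -0.65075017 -0.75779418  0.04679577]
 [ 0.07615396  0.75408081 -0.65235167  0.94626495]
 [ 0.          0.          0.          1.        ]]
0.1
```

View pics/top0.png

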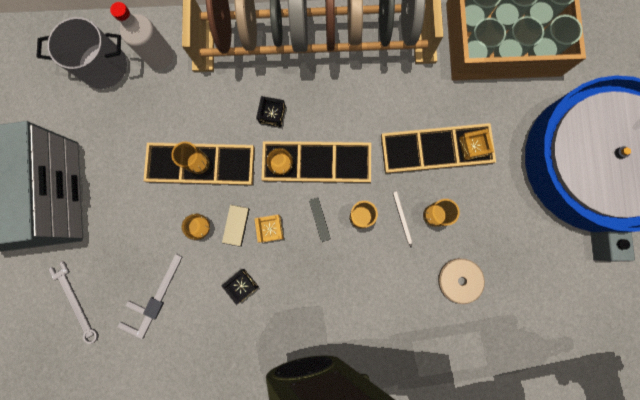

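View pics/side0.png

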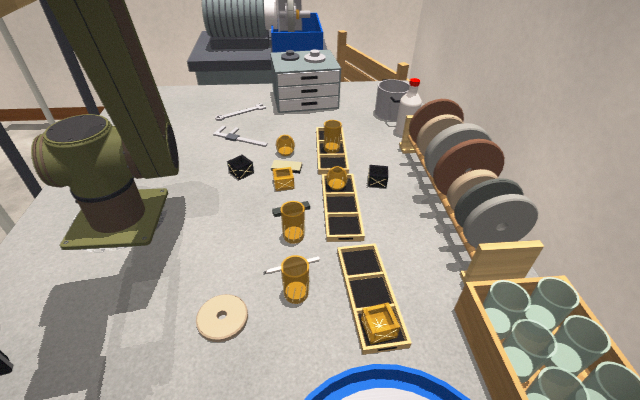

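The left tray at (199,164) holds a tumbler, so it is the tumbler tray. The middle tray at (317,161) holds the globe in its left (+y) end, and the right tray at (438,149) holds the dish in its right end. The loose pieces are the globe at (195,227), the dish at (269,229) and the tumblers at (363,214) and (441,212). The black dishes at (271,112) and (240,286) are decoys. Next I'll measure the pieces by silhouette fit and the trays by their corners.

Run:
```python
import cv2,numpy as np
im=cv2.imread("pics/top0.png"); h=cv2.cvtColor(im,cv2.COLOR_BGR2HSV)
for p in[(195,227),(269,238),(363,222),(436,215),(205,146),(268,146),(440,168),(235,225)]: print(p,h[p[1],p[0]],end=' ')
m=cv2.inRange(h,(10,160,60),(25,255,255))
L=cv2.resize(im[130:245,140:330],None,fx=4,fy=4,interpolation=cv2.INTER_CUBIC)
R=cv2.resize(im[115:240,325:505],None,fx=4,fy=4,interpolation=cv2.INTER_CUBIC)
cv2.imwrite("pics/L.png",L);cv2.imwrite("pics/R.png",R)
n,l,s,c=cv2.connectedComponentsWithStats(m)
print()
for i in range(1,n):
    if s[i,4]>60:print(s[i],c[i].round(1))
```

```text
(195, 227) [ 18 178 200] (269, 238) [ 19 166 227] (363, 222) [ 18 159 218] (436, 215) [ 19 179 204] (205, 146) [ 17 125 198] (268, 146) [12 73 35] (440, 168) [ 16  62 120] (235, 225) [ 21  67 213] 
[459 128  34  32 652] [476.6 143. ]
[171 142  38  31 669] [189.6 157.6]
[266 148  27  27 531] [279.  160.7]
[424 200  35  26 646] [441.4 213. ]
[351 202  25  26 479] [363.  214.5]
[182 214  27  25 510] [195.3 226.4]
[256 216  27  26 401] [268.2 228.1]
```

View pics/L.png

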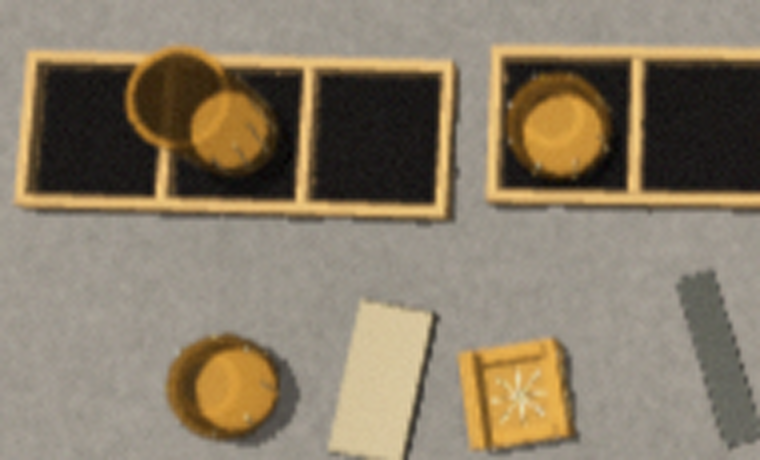

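View pics/R.png

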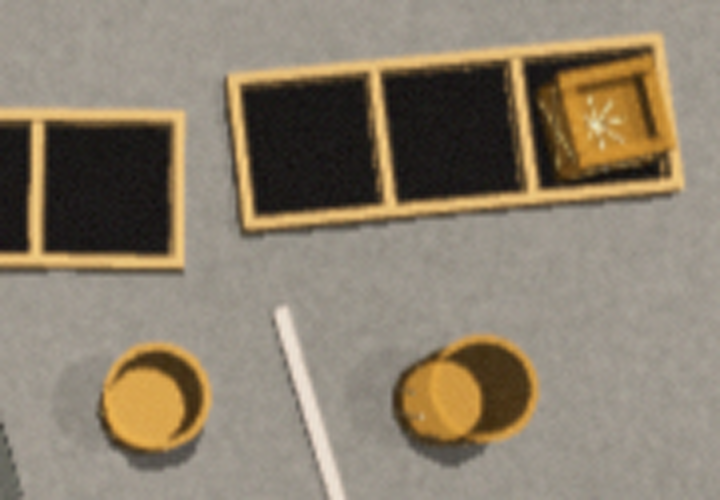

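The left crop shows the tray 1 corners at crop (27,52), (455,60), (448,215), (15,207), the globe at (222,388) and the dish at (516,394) with a slight yaw. The right crop shows the tray 3 corners at (228,76), (662,35), (682,189), (245,229) and the two tumblers at (156,397) and (465,390). Kinds are confirmed.

```bash
cat > loc.py <<'E'
import cv2,numpy as np
from scipy.optimize import minimize,least_squares
from rig import calibration
def proj(P,n="top"):
    c=calibration(n);E=c["extrinsics"];q=(P@E[:3,:3].T+E[:3,3])@c["K"].T
    return q[:,:2]/q[:,2:]
def unproj(p,z,n="top"):
    c=calibration(n);E=c["extrinsics"];R=E[:3,:3];o=-R.T@E[:3,3]
    d=R.T@np.linalg.inv(c["K"])@np.r_[p,1];return o+d*(z-o[2])/d[2]
PROF={"tumbler":[(0,.0255),(.092,.028)],"globe":[(0,.019),(.024,.03),(.036,.03),(.058,.018)]}
t=np.linspace(0,2*np.pi,48,endpoint=False)
def solid(kind,x,y,a=0):
    if kind=="dish":
        c,s=np.cos(a),np.sin(a)
        P=[(x+c*u-s*v,y+s*u+c*v,z) for z in(0,.04) for u in(-.027,.027) for v in(-.027,.027)]
    else: P=[(x+r*np.cos(b),y+r*np.sin(b),z) for z,r in PROF[kind] for b in t]
    return np.array(P)
def fit(kind,mask,p0,a0=0):
    def cost(v):
        m=np.zeros(mask.shape,np.uint8)
        h=cv2.convexHull(proj(solid(kind,*(v/[1,1,10][:len(v)]))).astype(np.float32))
        S=8
        big=np.zeros((mask.shape[0]*4,mask.shape[1]*4),np.uint8)
        cv2.fillConvexPoly(big,np.round((h*4+1.5)*16).astype(np.int32),255,shift=4)
        m=cv2.resize(big,mask.shape[::-1],interpolation=cv2.INTER_AREA)/255.
        k=mask/255.;return 1-np.minimum(m,k).sum()/np.maximum(m,k).sum()
    z=unproj(p0,.03)[:2]; v0=np.r_[z,a0*10] if kind=="dish" else z
    r=minimize(cost,v0,method="Nelder-Mead",options=dict(initial_simplex=np.vstack([v0]+[v0+.015*e*(1 if i<2 else 130) for i,e in enumerate(np.eye(len(v0)))])))
    return r.x/[1,1,10][:len(v0)],r.fun
E
cat > m.py <<'E'
from loc import *
im=cv2.imread("pics/top0.png"); h=cv2.cvtColor(im,cv2.COLOR_BGR2HSV)
m=cv2.inRange(h,(8,115,40),(26,255,255))
for k,p in[("globe",(195,227)),("dish",(268.5,228)),("tumbler",(363,214)),("tumbler",(441,212))]:
    w=np.zeros_like(m);w[194:245,p[0].__int__()-21:int(p[0])+22]=m[194:245,int(p[0])-21:int(p[0])+22]
    w=cv2.morphologyEx(w,cv2.MORPH_OPEN,np.ones((3,3)))
    hull=cv2.convexHull(cv2.findNonZero(w)); cv2.fillConvexPoly(w,hull,255)
    print(k,*fit(k,w,p))
    for a in ((.1,-.1) if k=="dish" else ()): print(fit(k,w,p,a))
oL,oR=np.array([140,130]),np.array([325,115])
f=lambda p,o:(np.array(p)+.5)/4-.5+o
T={"tumbler":[f(p,oL) for p in[(27,52),(455,60),(448,215),(15,207)]],
"globe":[f((490,46),oL),f((184,111),oR),f((184,268),oR),f((488,204),oL)],
"dish":[f(p,oR) for p in[(228,76),(662,35),(682,189),(245,229)]]}
C=np.array([(.046,.126),(.046,-.126),(-.046,-.126),(-.046,.126)])
for k,p in T.items():
    W=np.array([unproj(q,.018)[:2] for q in p])
    def r(v):
        c,s=np.cos(v[2]),np.sin(v[2]);return ((C@np.array([[c,s],[-s,c]])+v[:2])-W).ravel()
    s=least_squares(r,[*W.mean(0),0]);print(k,s.x,np.abs(s.fun).max())
E
python3 m.py
```

```text
globe [0.43448144 0.27349998] 0.0599491263277645
dish [0.42550041 0.10933422 0.1121666 ] 0.04491522509199697
(array([0.42555523, 0.10931687, 0.10631631]), np.float64(0.04498115026424043))
(array([0.42555825, 0.10936009, 0.09808631]), np.float64(0.04477808885625101))
tumbler [ 0.44683694 -0.10051011] 0.037022077784889196
tumbler [ 0.44600743 -0.26901165] 0.05101616784406193
tumbler [ 0.58277792  0.27227427 -0.05185519] 0.0006840947910746187
globe [ 0.57733482 -0.00183943 -0.04269928] 0.00099779232801267
dish [ 0.60023236 -0.28423495  0.05992143] 0.0011738247774629729
```

Silhouette fits are consistent (IoU about 0.95) and the tray corner residuals are about 1 mm. All reaches are between 0.44 and 0.69 m. I'll start with a tumbler.

```bash
cat > pp.py <<'E'
import numpy as np
from rig import bot,kinematics
TR={"tumbler":(.5828,.2723,-.052),"globe":(.5773,-.0018,-.043),"dish":(.6002,-.2842,.060)}
LOC={"tumbler":.036,"globe":.013,"dish":.011}; W={"tumbler":.054,"globe":.060,"dish":.054}
def rots(a):   # jaw axis along the x axis of a frame with yaw a, tool down
    for s in(1,-1):
        y=s*np.array([np.cos(a),np.sin(a),0]);z=np.array([0,0,-1.])
        yield np.column_stack([np.cross(y,z),y,z])
def go(p,a):
    def key(R):
        q=kinematics.inverse_kinematics(p,R);return 99 if q is None else abs(q[5])
    R=min(rots(a),key=key);bot.move_to(p,R)
def pick(kind,x,y,a=0):
    z=LOC[kind];bot.move_gripper(.085)
    go([x,y,.19],a);bot.movel([x,y,z],speed=.12)
    bot.move_gripper(.03,40)
    w=bot.get_opening();print("grip",w,bot.get_gripper_force(),bot.get_t())
    if abs(w-W[kind])>.006: raise SystemExit("bad grip")
    bot.movel([x,y,z+.13],speed=.15)
    print("held",bot.get_opening(),bot.get_force()[2])
def place(kind,ly):
    tx,ty,a=TR[kind];x,y=tx-np.sin(a)*ly,ty+np.cos(a)*ly;z=LOC[kind]+.006
    go([x,y,z+.13],a);bot.movel([x,y,z+.015],speed=.12);bot.dwell(.2)
    f0=bot.get_force()[2]
    for d in(.004,.002,.001,0,-.001):
        bot.movel([x,y,z+d],speed=.03);f=bot.get_force()[2]-f0
        if f>2.5:break
    print("contact",d,f)
    bot.move_gripper(W[kind]+.016);bot.movel([x,y,z+.14],speed=.12)
    print("placed",bot.get_t())
E
python3 - <<'E'
from pp import *;from rig import get_image;import cv2
pick("tumbler",.4468,-.1005);place("tumbler",.082)
cv2.imwrite("pics/side1.png",get_image("side")[:,:,::-1])
E
```

```text
grip 0.054662092366532196 39.0859573893249 4.1667
held 0.05468495361875271 -2.188124516410803
contact 0 5.99979877445043
placed 11.1083
```

View pics/side1.png

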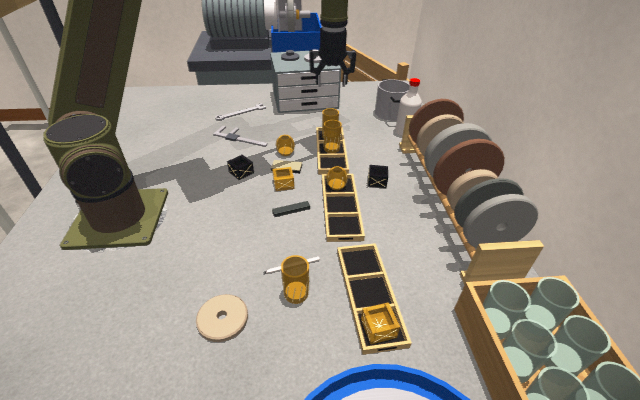

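The first tumbler stands upright in the far compartment at (331,118), and nothing else has moved. On to the others.

Run:
```python
from pp import *;from rig import get_image;import cv2
pick("dish",.4255,.1093,.105);place("dish",.082)
pick("globe",.4345,.2735);place("globe",-.082)
pick("tumbler",.4460,-.2690);place("tumbler",-.082)
bot.move_to([.45,-.1,.3],bot.get_ee_rot())
a=get_image("top")[100:260,130:510,::-1];b=get_image("side")[90:360,230:450,::-1]
cv2.imwrite("pics/top2.png",cv2.resize(a,None,fx=2,fy=2));cv2.imwrite("pics/side2.png",cv2.resize(b,None,fx=2,fy=2))
```

```text
grip 0.053496440193016366 41.587207317352295 14.625
held 0.05361183639627581 -2.2890232406458653
contact 0 5.709369024253075
placed 21.175
grip 0.059167647153278866 41.58072455698857 25.3
held 0.059039595241297343 -1.9647810447558938
contact 0 8.05430134581221
placed 31.95
grip 0.05419677693442938 33.4770210599072 34.9583
held 0.05435230381402476 -2.2706011153692307
contact 0 8.687873959707527
placed 41.9083
```

View pics/top2.png

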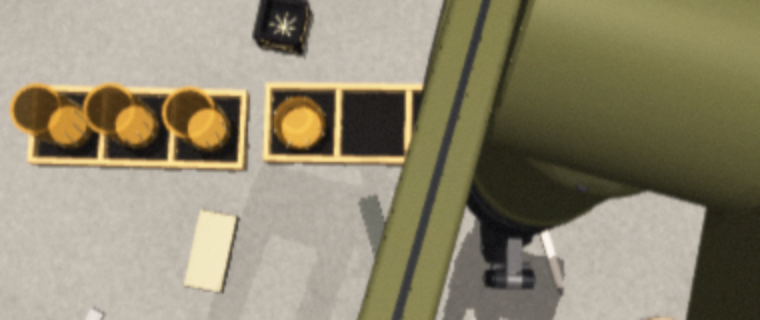

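View pics/side2.png

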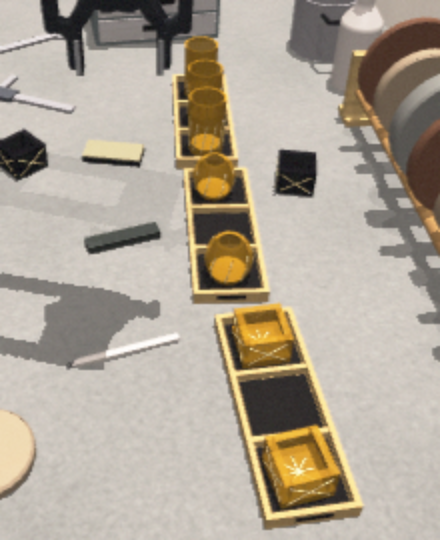

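The top crop shows three upright tumblers at (67,125), (135,125) and (208,127). The side crop shows the globe at (229,258) and the dish at (263,335), both centred and level in their compartments. The arm is clear, so I'm handing in.

```bash
python3 -c "
from rig import job
print(job.hand_in())"
```

```text
the job is handed in; nothing more can be done
None
```

All four glass pieces stand upright in the trays of their kind with the pieces already there undisturbed in the final pictures, and the job is handed in at about 42 s; no verdict was returned.

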